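# Kit out the siding parts

### The job

Lay out the kit for the next siding: put the left-hand and the right-hand aluminium bracket each into the low tray whose black silhouette has the same hand, lying flat on the tray floor with the rib up, and lay the short track piece and the white terminal strip each flat on the mat that shows its silhouette, covering the silhouette squarely. Let go of everything in the end.

Things in the scene. Friction and masses are not known exactly. Their poses are not given: they have to be found in the camera images.
- track_center (a point): Short straight piece of black model track, 38 mm wide (own x) x 99 mm long (own y) x 9 mm high, lying flat, rails up; a longer, otherwise like piece at the back of the bench does not belong to the job. The point is its centre, half-way up, z up. 20 to 45 g. Grasp across its width.
- strip_center (a point): Off-white eight-way terminal strip, 20 mm wide (own x) x 80 mm long (own y) x 13 mm high, lying flat, screws up. The point is its centre, half-way up, z up. 20 to 45 g. Grasp across its width.
- bracket_lh_center (a point): Left-hand aluminium bracket: flat L-plate 5 mm thick, long leg 24 x 80 mm along own y, a foot 24 mm wide at its +y end jutting 26 mm to own -x (seen from above, foot end away from you, it points left). A rib 10 mm thick (x), 64 long (y) stands along the long leg's middle, up to 31 mm; pinch it from above, tips just over the plate. Point: middle of the rib, 15.5 mm over the underside. Any yaw; 50-100 g.
- bracket_rh_center (a point): Right-hand aluminium bracket: flat L-plate 5 mm thick, long leg 24 x 80 mm along own y, a foot 24 mm wide at its +y end jutting 26 mm to own +x (seen from above, foot end away from you, it points right). A rib 10 mm thick (x), 64 long (y) stands along the long leg's middle, up to 31 mm; pinch it from above, tips just over the plate. Point: middle of the rib, 15.5 mm over the underside. Any yaw; 50-100 g.
- tray_lh_center (a point): Fixed low grey tray, 110 (own x) x 120 (own y) mm, rim 14 mm over the bench, 4 thick; inside 102 x 112, floor 6 mm up. Point: centre of the floor's upper face, z up. On the floor a black L, the left-hand bracket's silhouette: long leg along own y on the line x = +13 mm, foot at the +y end pointing to own -x. The bracket may lie at any turn, flat on the floor.
- tray_rh_center (a point): Fixed low grey tray, 110 (own x) x 120 (own y) mm, rim 14 mm over the bench, 4 thick; inside 102 x 112, floor 6 mm up. Point: centre of the floor's upper face, z up. On the floor a black L, the right-hand bracket's silhouette: long leg along own y on the line x = -13 mm, foot at the +y end pointing to own +x. The bracket may lie at any turn, flat on the floor.
- pad_track_center (a point): Fixed grey mat 75 (own x) x 130 (own y) mm, 6 mm thick, with the black silhouette of the short track piece (40 x 101 mm, with two thin grey rail lines along it), centred, long side along own y. Point: centre of the mat's upper face, z up. The part may lie either end round.
- pad_strip_center (a point): Fixed grey mat 75 (own x) x 130 (own y) mm, 6 mm thick, with the black silhouette of the terminal strip (22 x 82 mm, with a row of eight grey dots along it), centred, long side along own y. Point: centre of the mat's upper face, z up. The part may lie either end round.
Mind the look-alikes: they are no part of the job. Of the things like the part that bears track_center, leave any that is red; of the rest the larger one is meant.

How it is judged (in metres and radians):
At the end, for the whole second after the job is handed in: Each bracket lies flat, rib up, on the floor of the tray of its own hand, inside the rim, at any turn; track piece and terminal strip lie flat on their own mats, centres within 12 mm of the silhouettes' centres, long axes within 0.2 rad, either way round; all at rest (x of bracket_lh_center in the frame of tray_lh_center between -0.044 and 0.044 m and y of bracket_lh_center in the frame of tray_lh_center between -0.049 and 0.049 m and z of bracket_lh_center in the frame of tray_lh_center below 0.019 m and angle between each of bracket_lh_center, bracket_rh_center, track_center, strip_center's own z axis and vertical below 0.07 rad and x of bracket_rh_center in the frame of tray_rh_center between -0.044 and 0.044 m and y of bracket_rh_center in the frame of tray_rh_center between -0.049 and 0.049 m and z of bracket_rh_center in the frame of tray_rh_center below 0.019 m and horizontal distance between track_center and pad_track_center below 0.012 m and angle between the y axis of track_center and the y axis of pad_track_center, either way round below 0.2 rad and z of track_center in the frame of pad_track_center below 0.0085 m and horizontal distance between strip_center and pad_strip_center below 0.012 m and angle between the y axis of strip_center and the y axis of pad_strip_center, either way round below 0.2 rad and z of strip_center in the frame of pad_strip_center below 0.0105 m and linear speed of each of track_short, strip, bracket_lh, bracket_rh below 0.02 m/s); the robot touches nothing.
It also fails if it takes over 96 s, if anything falls off the work surface, if the arm or the gripper's body presses on something with over 40 N, if the wrist force passes 120 N, or if a joint passes its speed limit or range.

### The arm

A 6-joint arm with a two-finger parallel gripper is mounted at the origin on a cart in front of the work surface, level with it; the furniture and walls round the work are solid. World frame = base frame: x ahead of the robot, y to its left, z up, the work surface at z = 0. Lengths are in m, angles in degrees, forces in N, time in s.
With the tool pointing down it reaches from about 0.375 to 0.9 m from the base axis. Payload 3.1 kg.
Tool frame: the origin (TCP) lies at the very end of the fingers, on their centre line; the grasp point (between the pads) lies 19 mm behind it; z points along the fingers, y is the direction in which the jaws open and shut (so a half turn about z gives the same grasp; the last joint's range is limited). The gripper opens to 87 mm and grips with 3 to 60 N. Pads are 19 mm wide; open, the fingers measure 117 mm over their backs; the gripper's body (75 mm by 190 mm) begins 51 mm behind the grasp point.
Start: joints at [-85.972, 30.224, 82.088, -0, 67.689, -10.227], TCP at [0.154, -0.606, 0.223] pointing down, gripper open.
Joint ranges: [-176.69, 176.69], [-43.24, 126.21], [12.49, 139.97], [-82, 262], [0, 151.66], [-163.58, 163.58]. Speed limits (degrees/s): [159.86, 159.86, 180, 180, 180, 180].

### API

Orientations are given as a 3x3 rotation matrix whose columns are the frame's x, y, z axes.
In Python, from rig import read_state, capture, hand_in gives the robot as it stands. The module is installed in compiled form; this text tells all that it offers.
- The arm moves only by the tool send_rows, never from a script. Its argument "moves" is one flat list of numbers, 7 for each row, row after row: the turn, a rotation vector about the world's x, y, z in degrees, then the shift along the world's x, y, z in cm, then the gripper's target within -1 to 1 (fully open at 1, half-way at 0, shut at -1). In form: [rx, ry, rz, tx, ty, tz, hand, rx, ry, rz, tx, ty, tz, hand, ...]. A call has 1 to 20 rows; each row shifts and turns the commanded pose from where the row before left it; what a row does not reach is not made up. A row lasts 1/10 s, in which the tool goes at most 50 mm and 8.59 degrees, less where a joint would pass 70% of its speed; a pose out of reach is approached as far as the arm can. A call with a gripper value outside its range is refused whole. The fingers move at their own pace and stop on an object; the grip force is fixed at half the most. Time passes only in rows, so rows that do not move let the fingers close. It gives the time, the measured TCP pose, the force and the opening at its end, in the units of the state.
- read_state(): the state, without advancing time (a new reading comes with each control period).
- capture(name): name is "scene" or "top" or "wrist"; returns a dict with "pixels" (480x640x3 uint8, red, green, blue), "vertical_fov" (degrees; the focal length in pixels is half the picture's height over the tangent of half this angle, whatever the lens; pixels are square), "cx", "cy" (the principal point, pixels), "rvec" (rotation vector, rad) and "tvec" (3), from world to camera coordinates, as OpenCV has them. Camera axes: x right, y down, z forward; pixel columns grow to the right and rows downward; lengths in m; the calibration is good to about 2 mm. A picture is of the moment at which its call begins. There is no depth.
- hand_in(): hands the job in, once; it reports no verdict.
The state is a dict: "time_s": time; "joint_positions": joint angles; "qvel": joint speeds; "tau": joint torques, N m; "position": TCP position; "tcp_rot": TCP orientation; "force": force on the tool from outside, world axes, zero at the start; "moment": the same for the moment, N m; "opening": opening from 0.0 (shut) to 1.0 (fully open).
Only numpy, scipy, OpenCV 4.12 (cv2) and the standard library are available. Lean on these libraries where they do the work, as an engineer would, in place of code of your own. Each camera call takes 0.05 s, during which the arm holds its last target.

## Working session

There is one attempt and no reset: what is moved stays moved. The work goes in short steps, Python scripts to look and compute and a tool call to move; the robot and the scene stay as the last step left them, time stands still between calls to the robot, and variables do not carry over. Pictures are saved under pics/ and viewed, and the job is handed in when it is done.

Besides the shell and the picture viewer there is one more tool, called after "Emit:" as a command line: name --argument value ..., lists and objects as JSON in quotes. send_rows: Moves the arm, as the interface text tells. Its arguments: {"type":"object","properties":{"moves":{"type":"array","items":{"type":"number"}}},"required":["moves"]}

```bash
mkdir -p pics
cat > h.py <<'E'
import numpy as np, cv2, json
from rig import read_state, capture, hand_in
def save(c,f,crop=None,scale=1):
    im=c["pixels"][:,:,::-1]
    if crop: x0,y0,x1,y1=crop; im=im[y0:y1,x0:x1]
    if scale!=1: im=cv2.resize(im,None,fx=scale,fy=scale,interpolation=cv2.INTER_CUBIC)
    cv2.imwrite(f,im)
def cam(c):
    f=240/np.tan(np.radians(c["vertical_fov"])/2)
    K=np.array([[f,0,c["cx"]],[0,f,c["cy"]],[0,0,1.]])
    R=cv2.Rodrigues(np.array(c["rvec"],float))[0]
    return K,R,np.array(c["tvec"],float).reshape(3)
def px2w(c,uv,z):
    K,R,t=cam(c); o=-R.T@t
    d=R.T@np.linalg.inv(K)@np.array([uv[0],uv[1],1.])
    return o+d*(z-o[2])/d[2]
def w2px(c,p):
    K,R,t=cam(c); q=K@(R@np.array(p,float)+t); return q[:2]/q[2]
def st():
    s=read_state(); print(s["time_s"],np.round(s["position"],4),np.round(s["tcp_rot"],3).tolist(),np.round(s["force"],2),round(s["opening"],3)); return s
E
python3 - <<'E'
from h import *
import pickle
st()
for n in["scene","top","wrist"]:
    c=capture(n); pickle.dump(c,open(f"{n}0.pkl","wb")); save(c,f"pics/{n}0.png"); K,R,t=cam(c); print(n,c["vertical_fov"],c["cx"],c["cy"],-R.T@t,R[2])
E
```

```text
0.0 [ 0.1539 -0.605   0.2216] [[0.969, 0.246, -0.0], [0.246, -0.969, 0.002], [0.0, -0.002, -1.0]] [ 0.04  0.07 -0.14] 1.001
scene 50.40306776070689 323.9526390707763 228.74011037115062 [-0.47822695  0.31638566  1.05632218] [ 0.69595193 -0.13495333 -0.70529321]
top 49.9935944552368 317.88838664072426 234.20596526225907 [0.34486831 0.11715639 1.32258664] [ 0.14209539 -0.00368384 -0.98984611]
wrist 69.3700664717925 315.55638461974576 233.46639265352596 [ 0.22953574 -0.58563565  0.3829406 ] [-0.27688391 -0.06730426 -0.95854339]
```

View pics/top0.png

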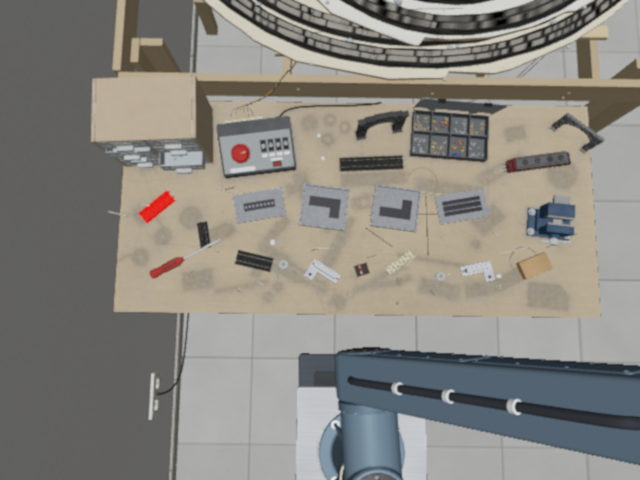

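View pics/scene0.png

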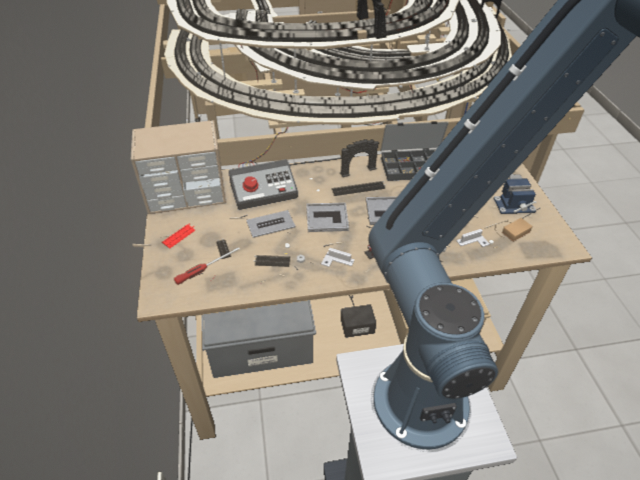

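View pics/wrist0.png

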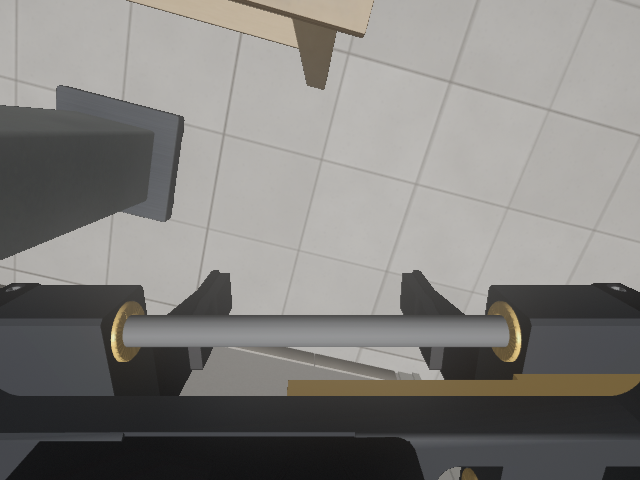

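Run:
```python
from h import *
import pickle
c=pickle.load(open("top0.pkl","rb"))
save(c,"pics/a.png",(130,180,330,320),4)
save(c,"pics/b.png",(310,180,510,320),4)
for uv in [(254,260),(204,235),(400,262),(322,270),(478,270),(260,205),(324,207),(395,208),(462,206)]: print(uv,px2w(c,uv,0.006).round(3))
```

```text
(254, 260) [0.465 0.275 0.006]
(204, 235) [0.528 0.406 0.006]
(400, 262) [ 0.465 -0.099  0.006]
(322, 270) [0.442 0.1   0.006]
(478, 270) [ 0.447 -0.299  0.006]
(260, 205) [0.609 0.264 0.006]
(324, 207) [0.606 0.097 0.006]
(395, 208) [ 0.606 -0.088  0.006]
(462, 206) [ 0.614 -0.263  0.006]
```

View pics/a.png

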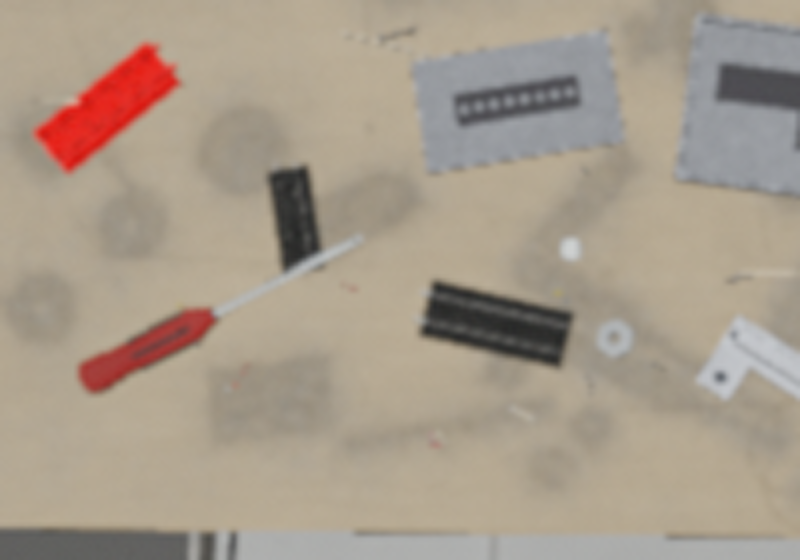

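View pics/b.png

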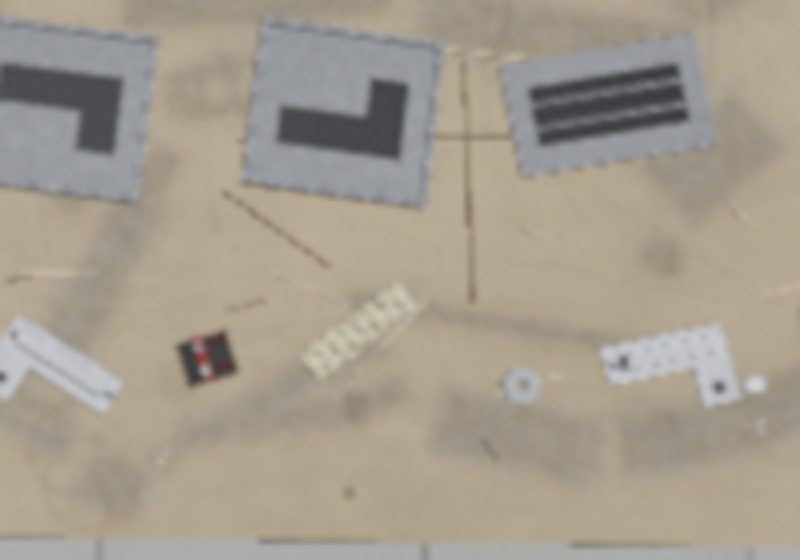

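Could be mistaken in top view:
- **Track:** (254,260) is black and larger. (204,235) is black and smaller, the one at (157,207) is red, and the long one is at (371,163). I choose (254,260).
- **Strip:** (400,262) is the only one. The block at (361,269) is something else.
- **Brackets:** the one at (322,270) has its foot at the west end pointing south, so it is left-hand. The one at (478,270) has its foot at the east end pointing south, so it is right-hand.
- **Trays:** the L at (395,208) has its foot at the east end pointing north, so it is LH. (324,207) is RH. Brackets and trays are therefore crossed over.
- **Mats:** strip (260,205), with dots. Track (462,206), with rail lines.

Next I take closer wrist views, starting over the RH bracket.

Emit:
send_rows --moves '[0,0,6.5,2.6,2.5,0.3,1,0,0,6.5,2.6,2.5,0.3,1,0,0,6.5,2.6,2.5,0.3,1,0,0,6.5,2.6,2.5,0.3,1,0,0,6.5,2.6,2.5,0.3,1,0,0,6.5,2.6,2.5,0.3,1,0,0,6.5,2.6,2.5,0.3,1,0,0,6.5,2.6,2.5,0.3,1,0,0,6.5,2.6,2.5,0.3,1,0,0,6.5,2.6,2.5,0.3,1,0,0,6.5,2.6,2.5,0.3,1,0,0,6.5,2.6,2.5,0.3,1,0,0,0,0,0,0,1,0,0,0,0,0,0,1]'

```text
time_s: 1.55
position: [0.4661, -0.3051, 0.2583]
tcp_rot: [[-0.041, 0.999, -0.001], [0.999, 0.041, -0.0], [-0.0, -0.001, -1.0]]
force: [0.1, 0.2, 0.3]
opening: 1.001
```

Run:
```python
from h import *
import pickle
s=st(); print(s["joint_positions"])
for n in["wrist","top"]:
    c=capture(n); pickle.dump(c,open(f"{n}1.pkl","wb")); save(c,f"pics/{n}1.png")
```

```text
1.55 [ 0.4661 -0.3051  0.2583] [[-0.041, 0.999, -0.001], [0.999, 0.041, -0.0], [-0.0, -0.001, -1.0]] [0.12 0.2  0.3 ] 1.001
[-4.46775219e+01  2.26218611e+01  8.94956923e+01 -3.64036940e-02
  6.79081330e+01 -4.69946233e+01]
```

View pics/wrist1.png

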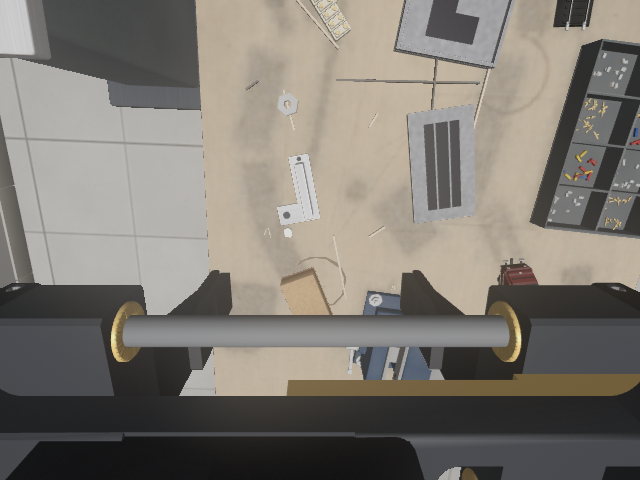

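Run:
```python
from h import *
import pickle
c=pickle.load(open("wrist1.pkl","rb"))
save(c,"pics/w1a.png",(260,140,360,240),6)
save(c,"pics/w1b.png",(390,95,500,235),4)
```

```text
(no output)
```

View pics/w1a.png

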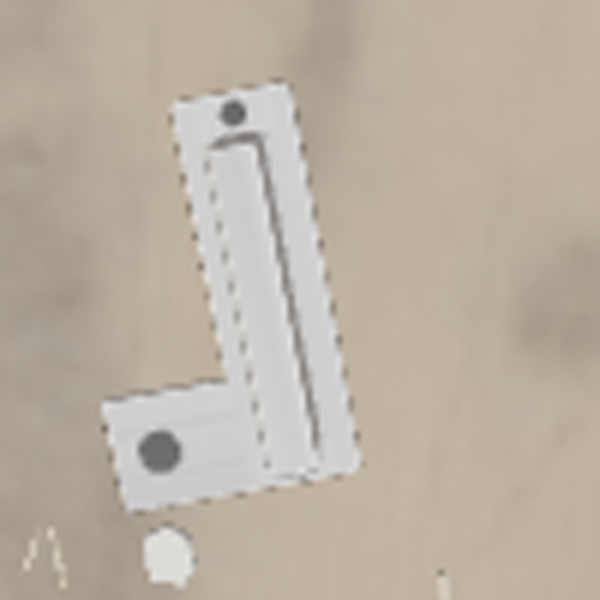

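View pics/w1b.png

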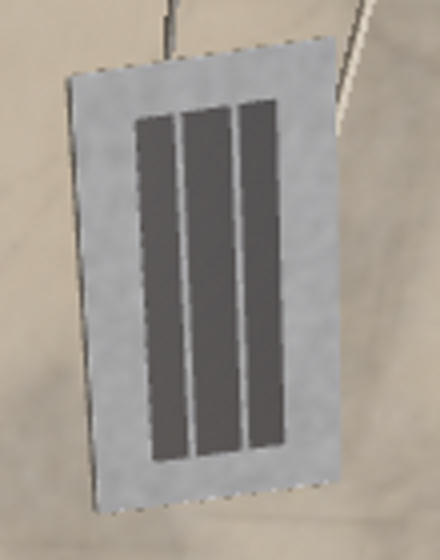

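```bash
cat >> h.py <<'E'
def cropuv(pts,x0,y0,s): return (np.array(pts,float)+.5)/s-.5+[x0,y0]
def fit(c,uv,model,z,name=""):
    W=np.array([px2w(c,p,z)[:2] for p in uv]); M=np.array(model,float)/1000
    wm,mm=W.mean(0),M.mean(0); H=(M-mm).T@(W-wm)
    a=np.arctan2(H[0,1]-H[1,0],H[0,0]+H[1,1]); R=np.array([[np.cos(a),-np.sin(a)],[np.sin(a),np.cos(a)]])
    t=wm-R@mm; r=(W-(M@R.T+t))*1000
    print(name,"pos",t.round(4),"yaw",round(np.degrees(a),1),"resid mm",np.abs(r).max().round(1)); return t,np.degrees(a)
def rect(w,l): return [(-w/2,-l/2),(w/2,-l/2),(w/2,l/2),(-w/2,l/2)]
RH=[(12,-40),(-12,-40),(-12,40),(38,40),(38,16),(12,16)]
LH=[(-x,y) for x,y in RH]
E
python3 - <<'E'
from h import *
import pickle
c=pickle.load(open("wrist1.pkl","rb"))
fit(c,cropuv([(172,103),(292,84),(358,468),(127,513),(103,402),(228,380)],260,140,6),RH,0.005,"RH w")
fit(c,cropuv([(97,513),(338,481),(337,38),(70,75)],390,95,4),rect(75,130),0.006,"padT w")
fit(c,cropuv([(153,461),(284,443),(276,100),(136,119)],390,95,4),rect(40,101),0.006,"silT w")
c=pickle.load(open("top0.pkl","rb"))
A=(130,180,4);B=(310,180,4)
fit(c,cropuv([(609,384),(600,348),(722,323),(740,400),(706,407),(697,370)],*B),RH,0.005,"RH top")
fit(c,cropuv([(523,177),(716,146),(692,35),(500,68)],*B),[(-37.5,65),(-37.5,-65),(37.5,-65),(37.5,65)],0.006,"padT top")
fit(c,cropuv([(430,173),(626,143),(607,31),(413,62)],*A),[(-37.5,65),(-37.5,-65),(37.5,-65),(37.5,65)],0.006,"padS top")
fit(c,cropuv([(458,125),(581,103),(577,76),(455,97)],*A),[(-11,41),(-11,-41),(11,-41),(11,41)],0.006,"silS top")
fit(c,cropuv([(420,334),(559,366),(573,313),(437,281)],*A),[(-19,49.5),(-19,-49.5),(19,-49.5),(19,49.5)],0.009,"track top")
fit(c,cropuv([(302,353),(400,283),(416,308),(320,380)],*B),[(10,40),(10,-40),(-10,-40),(-10,40)],0.013,"strip top")
# trays: silhouettes, model relative to tray centre
# RH tray sil: leg x=-13, foot +y, to +x ; foot end east
m=[(x-13,y) for x,y in RH]
fit(c,cropuv([(715,98),(720,64),(844,79),(832,153),(797,150),(803,112)],*A),m,0.006,"trayR sil")
m=[(x+13,y) for x,y in LH]
fit(c,cropuv([(283,105),(278,142),(400,159),(408,80),(373,78),(368,116)],*B),m,0.006,"trayL sil")
fit(c,cropuv([(700,16),(677,180),(855,202),(877,38)],*A),[(55,-60),(-55,-60),(-55,60),(55,60)],0.014,"trayR rim")
fit(c,cropuv([(263,18),(243,183),(424,207),(442,43)],*B),[(55,-60),(-55,-60),(-55,60),(55,60)],0.014,"trayL rim")
E
```

```text
RH w pos [ 0.4518 -0.2931] yaw -167.5 resid mm 1.2
padT w pos [ 0.6128 -0.2605] yaw 10.0 resid mm 0.8
silT w pos [ 0.6133 -0.2605] yaw 10.3 resid mm 0.6
RH top pos [ 0.4517 -0.2951] yaw -167.9 resid mm 1.5
padT top pos [ 0.613  -0.2615] yaw 10.4 resid mm 1.1
padS top pos [0.6082 0.2655] yaw 10.1 resid mm 1.3
silS top pos [0.6093 0.2664] yaw 10.9 resid mm 1.9
track top pos [0.4632 0.2749] yaw -12.6 resid mm 4.8
strip top pos [ 0.4633 -0.0971] yaw 36.4 resid mm 1.9
trayR sil pos [0.6062 0.0977] yaw 173.2 resid mm 1.1
trayL sil pos [ 0.6069 -0.0891] yaw 173.4 resid mm 1.5
trayR rim pos [0.6047 0.0976] yaw 177.7 resid mm 113.1
trayL rim pos [ 0.6049 -0.0874] yaw 172.0 resid mm 110.1
```

Emit:
send_rows --moves '[0,0,5,-0.7,0.6,-4,1,0,0,5,-0.7,0.6,-4,1,0,0,0,0,0,-4,1,0,0,0,0,0,-4,1,0,0,0,0,0,-4,0.3,0,0,0,0,0,-2.5,0.3,0,0,0,0,0,-1.5,0.3,0,0,0,0,0,-1,0.3,0,0,0,0,0,0,0]'

```text
time_s: 2.55
position: [0.4508, -0.2941, 0.0074]
tcp_rot: [[-0.21, 0.978, -0.002], [0.978, 0.21, 0.002], [0.002, -0.001, -1.0]]
force: [-0.3, 0.4, -0.1]
opening: 0.646
```

Run:
```python
from h import *
st(); c=capture("wrist"); save(c,"pics/w2.png")
```

```text
2.55 [ 0.4508 -0.2941  0.0074] [[-0.21, 0.978, -0.002], [0.978, 0.21, 0.002], [0.002, -0.001, -1.0]] [-0.27  0.35 -0.06] 0.646
```

View pics/w2.png

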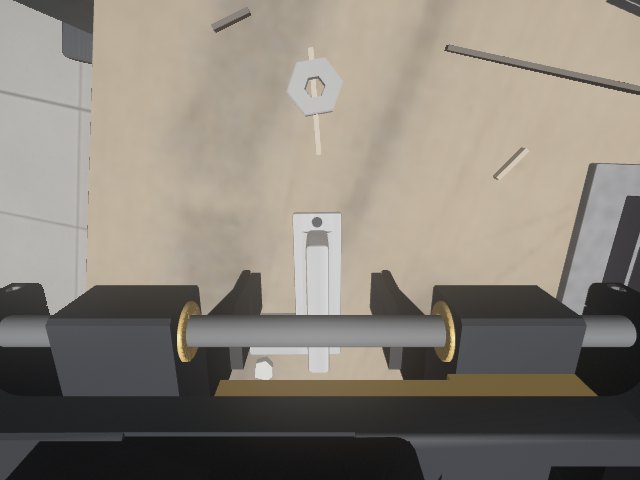

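The rib sits midway between the jaws, at about column 317. I'll close.

Emit:
send_rows --moves '[0,0,0,0,0,0,-1,0,0,0,0,0,0,-1,0,0,0,0,0,0,-1,0,0,0,0,0,0,-1,0,0,0,0,0,0,-1,0,0,0,0,0,0,-1,0,0,0,0,0,0,-1,0,0,0,0,0,0,-1]'

```text
time_s: 3.4
position: [0.4521, -0.2938, 0.0088]
tcp_rot: [[-0.212, 0.977, 0.0], [0.977, 0.212, -0.0], [-0.0, 0.0, -1.0]]
force: [0.2, 1.4, 4.6]
opening: 0.114
```

Emit:
send_rows --moves '[0,0,0,0,0,2,-1,0,0,0,0,0,3.5,-1,0,0,0,0,0,3.5,-1,0,0,-1,0.7,1.8,0,-1,0,0,-1.9,1.6,3.6,0,-1,0,0,-1.9,1.6,3.6,0,-1,0,0,-1.9,1.6,3.6,0,-1,0,0,-1.9,1.6,3.6,0,-1,0,0,-1.9,1.6,3.6,0,-1,0,0,-1.9,1.6,3.6,0,-1,0,0,-1.9,1.6,3.6,0,-1,0,0,-1.9,1.6,3.6,0,-1,0,0,-1.9,1.6,3.6,0,-1,0,0,-1,1.1,3.0,0,-1,0,0,0,0.5,1.8,0,-1,0,0,0,0,0,0,-1,0,0,0,0,0,0,-1]'

```text
time_s: 5.1
position: [0.618, 0.0957, 0.0981]
tcp_rot: [[0.118, 0.993, -0.002], [0.993, -0.118, -0.001], [-0.001, -0.002, -1.0]]
force: [0.8, 0.2, -1.6]
opening: 0.115
```

Run:
```python
from h import *
import pickle
st(); c=capture("wrist"); save(c,"pics/w3.png"); pickle.dump(c,open("wrist3.pkl","wb"))
```

```text
5.1 [0.618  0.0957 0.0981] [[0.118, 0.993, -0.002], [0.993, -0.118, -0.001], [-0.001, -0.002, -1.0]] [ 0.76  0.19 -1.59] 0.115
```

View pics/w3.png

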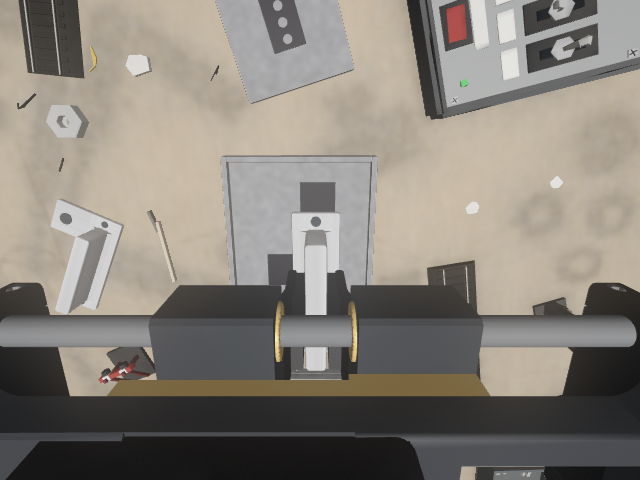

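Emit:
send_rows --moves '[0,0,0,0.1,0,-3.5,-1,0,0,0,0,0,-2.5,-1,0,0,0,0,0,-1.5,-1,0,0,0,0,0,-0.7,-1,0,0,0,0,0,0,-1,0,0,0,0,0,0,-1]'

```text
time_s: 5.75
position: [0.6207, 0.0958, 0.0173]
tcp_rot: [[0.12, 0.993, 0.002], [0.993, -0.12, -0.0], [0.0, 0.002, -1.0]]
force: [0.4, -0.0, -0.5]
opening: 0.111
```

Emit:
send_rows --moves '[0,0,0,0,0,-0.15,-1,0,0,0,0,0,0,-1,0,0,0,0,0,0,-0.45,0,0,0,0,0,0,-0.45,0,0,0,0,0,0,-0.45,0,0,0,0,0,0,-0.45,0,0,0,0,0,2,-0.45,0,0,0,0,0,4,-0.2,0,0,0,0,0,4,0]'

```text
time_s: 6.65
position: [0.619, 0.0963, 0.1152]
tcp_rot: [[0.119, 0.993, -0.003], [0.993, -0.119, 0.0], [-0.0, -0.003, -1.0]]
force: [0.3, -0.5, -0.4]
opening: 0.378
```

Run:
```python
from h import *
import pickle
st(); c=capture("wrist"); save(c,"pics/w4.png"); pickle.dump(c,open("wrist4.pkl","wb"))
save(c,"pics/w4a.png",(20,180,170,330),4)
```

```text
6.65 [0.619  0.0963 0.1152] [[0.119, 0.993, -0.003], [0.993, -0.119, 0.0], [-0.0, -0.003, -1.0]] [ 0.35 -0.5  -0.39] 0.378
```

View pics/w4.png

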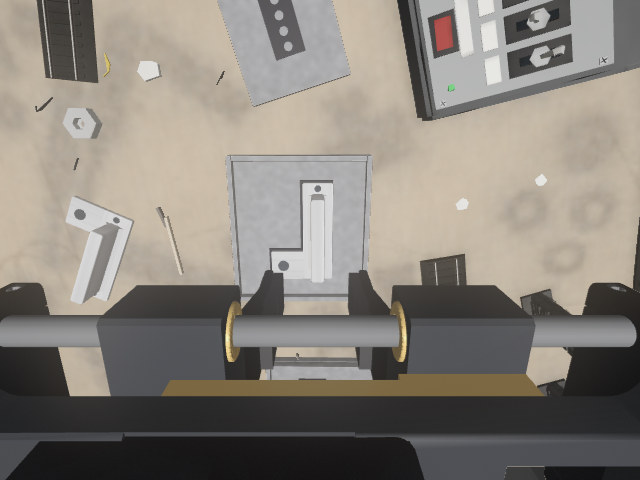

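RH bracket lies flat in its tray, covering the silhouette (≈(317,230)). Now the LH bracket.

Emit:
send_rows --moves '[0,0,0,-2.5,0,2,0.3,0,0,0,-3.5,0,2,0.3,0,0,0,-3.5,0,2,0.3,0,0,0,-3.5,0,2,0.3,0,0,0,-3,0,1,0.3,0,0,0,0,0,0,0.3]'

```text
time_s: 7.3
position: [0.4556, 0.0967, 0.2061]
tcp_rot: [[0.118, 0.993, -0.002], [0.993, -0.118, 0.0], [-0.0, -0.002, -1.0]]
force: [0.1, 0.1, -0.4]
opening: 0.652
```

Run:
```python
from h import *
import pickle
st(); c=capture("wrist"); save(c,"pics/w5.png"); pickle.dump(c,open("wrist5.pkl","wb"))
```

```text
7.3 [0.4556 0.0967 0.2061] [[0.118, 0.993, -0.002], [0.993, -0.118, 0.0], [-0.0, -0.002, -1.0]] [ 0.13  0.07 -0.44] 0.652
```

View pics/w5.png

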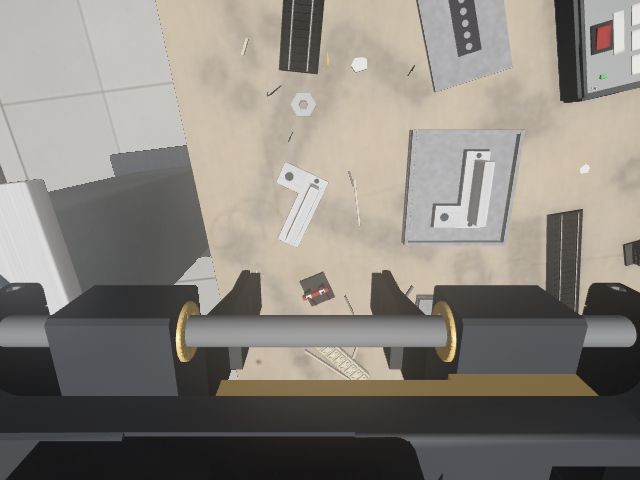

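Run:
```python
from h import *
import pickle
c=pickle.load(open("wrist5.pkl","rb")); save(c,"pics/w5a.png",(255,150,355,250),6)
```

```text
(no output)
```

View pics/w5a.png

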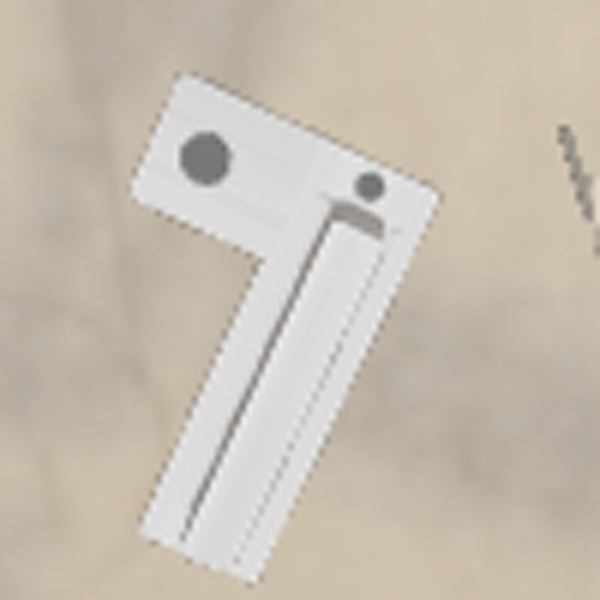

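Run:
```python
from h import *
import pickle
c=pickle.load(open("wrist5.pkl","rb"))
fit(c,cropuv([(140,533),(255,584),(440,192),(182,72),(131,190),(264,260)],255,150,6),LH,0.005,"LH")
```

```text
LH pos [0.4403 0.0952] yaw -31.9 resid mm 1.0
```

Emit:
send_rows --moves '[0,0,-6.3,-1,-0.1,-1,0.3,0,0,-6.3,-1,0,-3,0.3,0,0,-6.3,0,0,-4,0.3,0,0,-6.2,0,0,-4,0.3,0,0,0,0,0,-3.5,0.3,0,0,0,0,0,-2.5,0.3,0,0,0,0,0,-1.65,0.3,0,0,0,0,0,0,0.3,0,0,0,0,0,0,0.3]'

```text
time_s: 8.25
position: [0.4407, 0.0952, 0.008]
tcp_rot: [[0.529, 0.848, -0.0], [0.848, -0.529, 0.0], [-0.0, -0.0, -1.0]]
force: [0.5, 0.6, 0.3]
opening: 0.646
```

Run:
```python
from h import *
st(); c=capture("wrist"); save(c,"pics/w6.png")
```

```text
8.25 [0.4407 0.0952 0.008 ] [[0.529, 0.848, -0.0], [0.848, -0.529, 0.0], [-0.0, -0.0, -1.0]] [0.5  0.57 0.35] 0.646
```

View pics/w6.png

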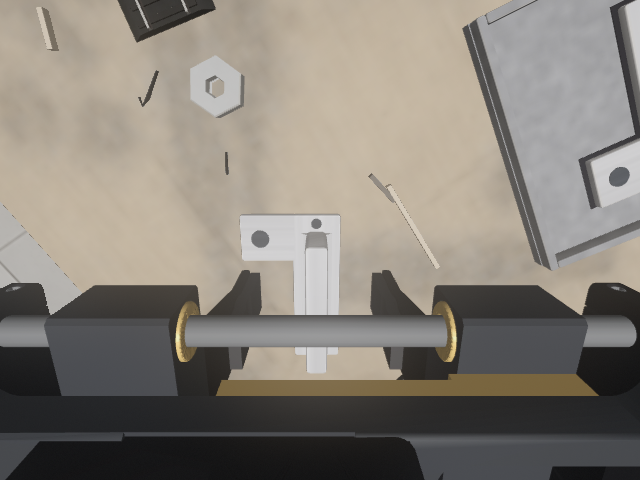

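Emit:
send_rows --moves '[0,0,0,0,0,0,-1,0,0,0,0,0,0,-1,0,0,0,0,0,0,-1,0,0,0,0,0,0,-1,0,0,0,0,0,0,-1,0,0,0,0,0,0,-1,0,0,0,0,0,0,-1]'

```text
time_s: 9.0
position: [0.44, 0.0953, 0.0086]
tcp_rot: [[0.529, 0.849, 0.0], [0.849, -0.529, -0.0], [0.0, 0.0, -1.0]]
force: [-0.6, -0.3, 1.4]
opening: 0.112
```

Emit:
send_rows --moves '[0,0,0,0,0,2,-1,0,0,0,0,0,3.5,-1,0,0,0,0,0,3.5,-1,0,0,0,0.8,-0.8,0,-1,0,0,3.6,2.2,-2.3,0,-1,0,0,3.6,2.2,-2.3,0,-1,0,0,3.6,2.2,-2.3,0,-1,0,0,3.6,2.2,-2.3,0,-1,0,0,3.6,2.2,-2.3,0,-1,0,0,3.6,2.2,-2.3,0,-1,0,0,3.6,2.2,-2.3,0,-1,0,0,0,1.3,-1.2,0,-1,0,0,0,0.5,-0.4,0,-1,0,0,0,0,0,0,-1,0,0,0,0,0,0,-1]'

```text
time_s: 10.5
position: [0.6184, -0.0888, 0.0976]
tcp_rot: [[0.117, 0.993, -0.003], [0.993, -0.117, 0.001], [0.001, -0.003, -1.0]]
force: [0.0, 0.5, -0.5]
opening: 0.111
```

Run:
```python
from h import *
st(); c=capture("wrist"); save(c,"pics/w7.png")
```

```text
10.5 [ 0.6184 -0.0888  0.0976] [[0.117, 0.993, -0.003], [0.993, -0.117, 0.001], [0.001, -0.003, -1.0]] [ 0.02  0.52 -0.5 ] 0.111
```

View pics/w7.png

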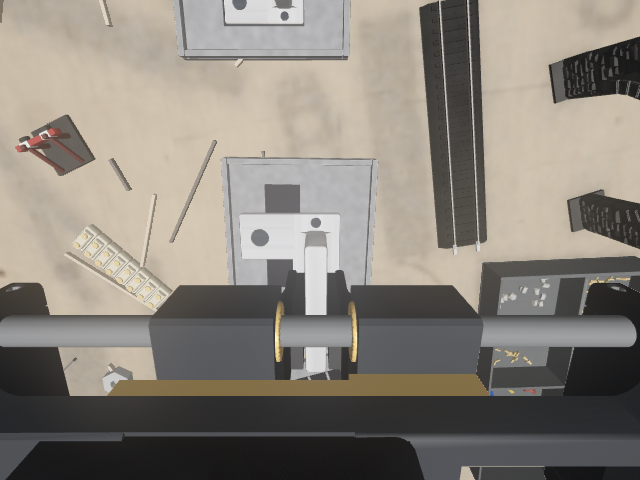

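Emit:
send_rows --moves '[0,0,0,0,0,-3.5,-1,0,0,0,0,0,-2.5,-1,0,0,0,0,0,-1.5,-1,0,0,0,0,0,-0.85,-1,0,0,0,0,0,0,-1,0,0,0,0,0,0,-1,0,0,0,0,0,0,-0.45,0,0,0,0,0,0,-0.45,0,0,0,0,0,0,-0.45,0,0,0,0,0,0,-0.45,0,0,0,0,0,2,-0.45,0,0,0,0,0,4,-0.2,0,0,0,0,0,4,0]'

```text
time_s: 11.85
position: [0.6191, -0.0895, 0.1152]
tcp_rot: [[0.118, 0.993, -0.003], [0.993, -0.118, 0.001], [0.001, -0.003, -1.0]]
force: [1.1, 1.0, 1.2]
opening: 0.381
```

Run:
```python
from h import *
st(); c=capture("wrist"); save(c,"pics/w8.png")
```

```text
11.85 [ 0.6191 -0.0895  0.1152] [[0.118, 0.993, -0.003], [0.993, -0.118, 0.001], [0.001, -0.003, -1.0]] [1.11 1.03 1.18] 0.381
```

View pics/w8.png

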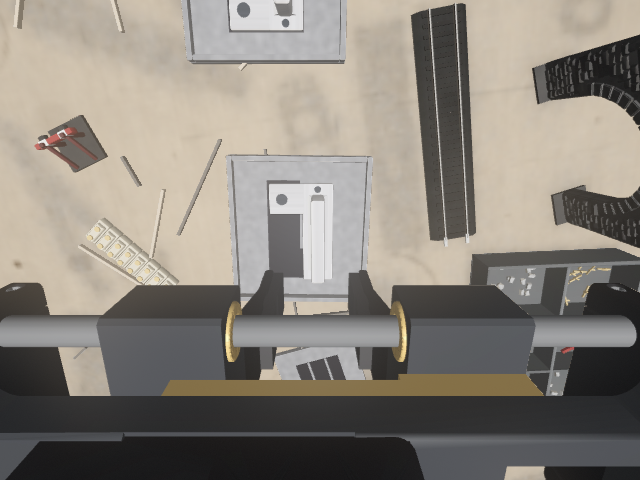

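Emit:
send_rows --moves '[0,0,8,-3.1,-0.6,1.8,0.2,0,0,8,-3.1,-0.6,1.8,0.2,0,0,8,-3.1,-0.6,1.8,0.2,0,0,8,-3.1,-0.6,1.8,0.2,0,0,8,-3.1,-0.6,1.8,0.2,0,0,0,0,0,0,0.2,0,0,0,0,0,0,0.2]'

```text
time_s: 12.6
position: [0.4652, -0.1201, 0.2057]
tcp_rot: [[-0.546, 0.838, 0.002], [0.838, 0.546, -0.001], [-0.002, 0.001, -1.0]]
force: [0.4, 0.4, -0.2]
opening: 0.6
```

Run:
```python
from h import *
import pickle
st(); c=capture("wrist"); save(c,"pics/w9.png");pickle.dump(c,open("wrist9.pkl","wb"))
save(c,"pics/w9a.png",(250,140,400,250),5)
```

```text
12.6 [ 0.4652 -0.1201  0.2057] [[-0.546, 0.838, 0.002], [0.838, 0.546, -0.001], [-0.002, 0.001, -1.0]] [ 0.43  0.4  -0.19] 0.6
```

View pics/w9.png

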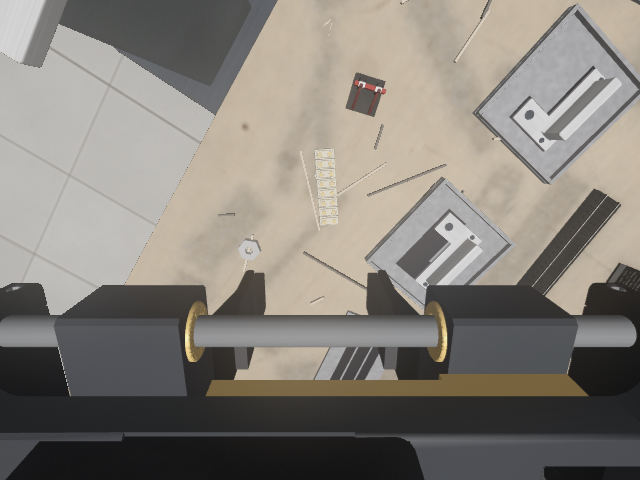

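View pics/w9a.png

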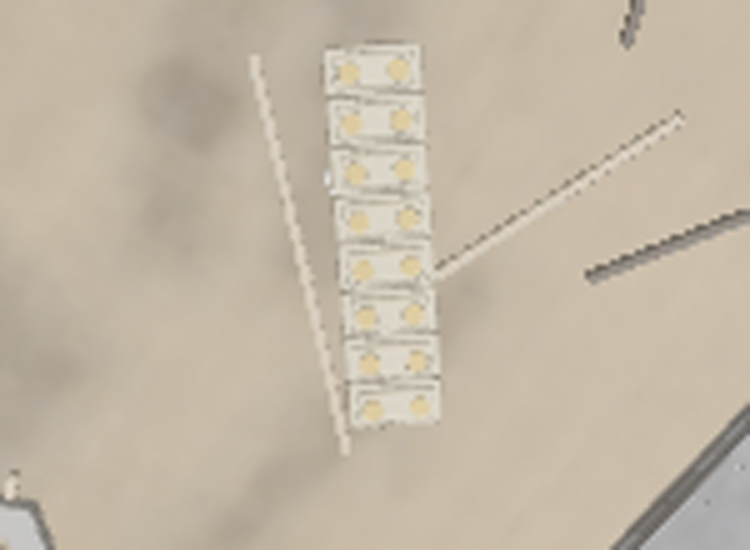

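Run:
```python
from h import *
import pickle
c=pickle.load(open("wrist9.pkl","rb"))
fit(c,cropuv([(350,427),(440,419),(419,43),(325,50)],250,140,5),rect(20,80),0.013,"strip")
```

```text
strip pos [ 0.4625 -0.0951] yaw 37.1 resid mm 1.3
```

Emit:
send_rows --moves '[0,0,4,-0.25,2.5,-1.45,0.1,0,0,0,0,0,-4,0.1,0,0,0,0,0,-4,0.1,0,0,0,0,0,-4,0.1,0,0,0,0,0,-3.5,0.1,0,0,0,0,0,-2,0.1,0,0,0,0,0,-1,0.1,0,0,0,0,0,0,0.1,0,0,0,0,0,0,0.1]'

```text
time_s: 13.55
position: [0.4632, -0.0948, 0.0056]
tcp_rot: [[-0.605, 0.796, 0.001], [0.796, 0.605, -0.0], [-0.001, 0.0, -1.0]]
force: [0.0, -0.2, -0.3]
opening: 0.55
```

Run:
```python
from h import *
st(); c=capture("wrist"); save(c,"pics/w10.png")
```

```text
13.55 [ 0.4632 -0.0948  0.0056] [[-0.605, 0.796, 0.001], [0.796, 0.605, -0.0], [-0.001, 0.0, -1.0]] [ 0.04 -0.23 -0.35] 0.55
```

View pics/w10.png

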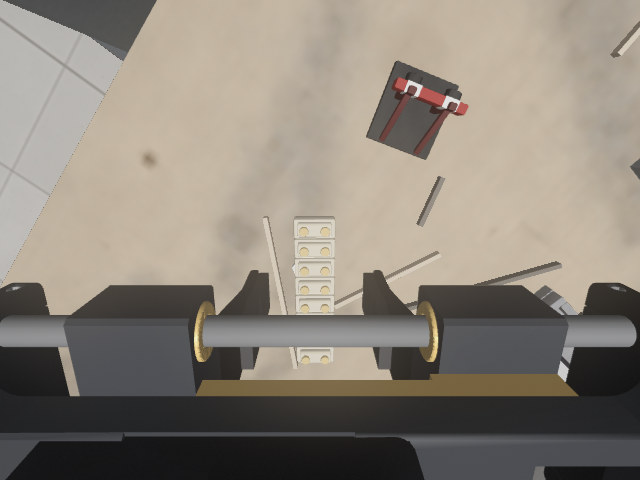

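Emit:
send_rows --moves '[0,0,0,0,0,0,-1,0,0,0,0,0,0,-1,0,0,0,0,0,0,-1,0,0,0,0,0,0,-1,0,0,0,0,0,0,-1,0,0,0,0,0,0,-1,0,0,0,0,0,2,-1,0,0,0,0,0,3.5,-1,0,0,0,0,0,3.5,-1]'

```text
time_s: 14.5
position: [0.4616, -0.0944, 0.0959]
tcp_rot: [[-0.605, 0.796, -0.002], [0.796, 0.605, 0.001], [0.002, -0.001, -1.0]]
force: [0.4, 0.6, 0.3]
opening: 0.217
```

Run:
```python
from h import *
import pickle
st()
c=pickle.load(open("wrist3.pkl","rb")); save(c,"pics/bx1.png",(380,20,640,140),3)
c=pickle.load(open("top0.pkl","rb")); save(c,"pics/bx2.png",(210,110,310,190),6)
```

```text
14.5 [ 0.4616 -0.0944  0.0959] [[-0.605, 0.796, -0.002], [0.796, 0.605, 0.001], [0.002, -0.001, -1.0]] [0.37 0.56 0.31] 0.217
```

View pics/bx1.png

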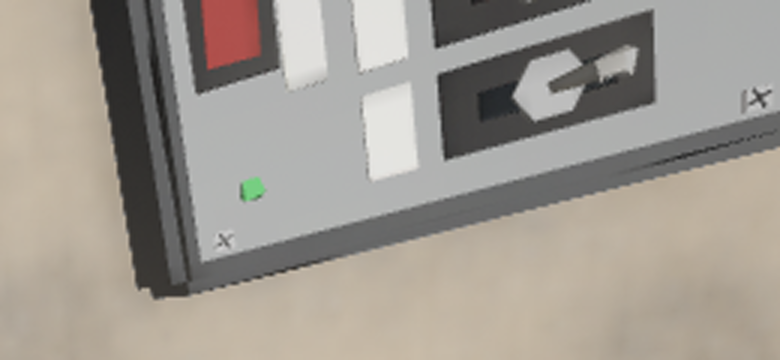

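View pics/bx2.png

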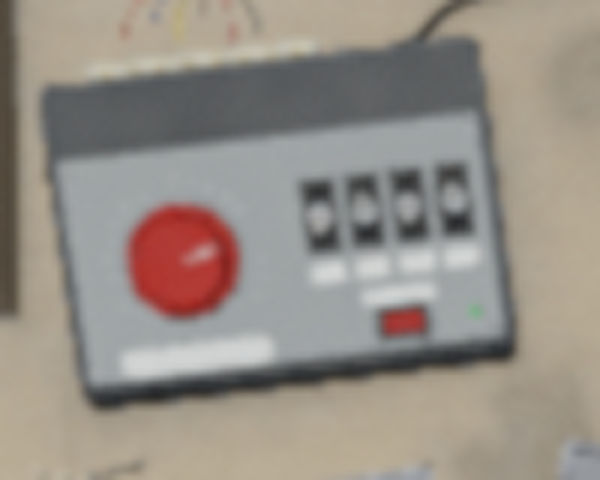

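Run:
```python
from h import *
import pickle
w=pickle.load(open("wrist3.pkl","rb")); t=pickle.load(open("top0.pkl","rb"))
def tri(a,b):
    P=[]
    for c in(w,t):
        K,R,T=cam(c); P.append(K@np.c_[R,T])
    X=cv2.triangulatePoints(P[0],P[1],a.reshape(2,1),b.reshape(2,1)); X=(X[:3]/X[3]).ravel()
    print(X.round(3),w2px(w,X)-a,w2px(t,X)-b)
tri(cropuv([(252,189)],380,20,3)[0],cropuv([(476,311)],210,110,6)[0])
tri(cropuv([(202,262)],380,20,3)[0],cropuv([(510,340)],210,110,6)[0])
print(px2w(t,cropuv([(180,260)],210,110,6)[0],.08),px2w(t,cropuv([(90,395)],210,110,6)[0],.05),px2w(t,cropuv([(500,110)],210,110,6)[0],.05))
```

```text
[0.719 0.19  0.034] [0.37592039 1.29771274] [-0.14759728  0.01971112]
[0.703 0.175 0.048] [-1.1059322   4.66356415] [-0.50026172 -0.19094918]
[0.72518252 0.31047653 0.08      ] [0.67482037 0.35108979 0.05      ] [0.80290686 0.18037415 0.05      ]
```

Run:
```python
from h import *
import pickle
c=pickle.load(open("scene0.pkl","rb")); save(c,"pics/bx3.png",(220,150,310,215),8)
```

```text
(no output)
```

View pics/bx3.png

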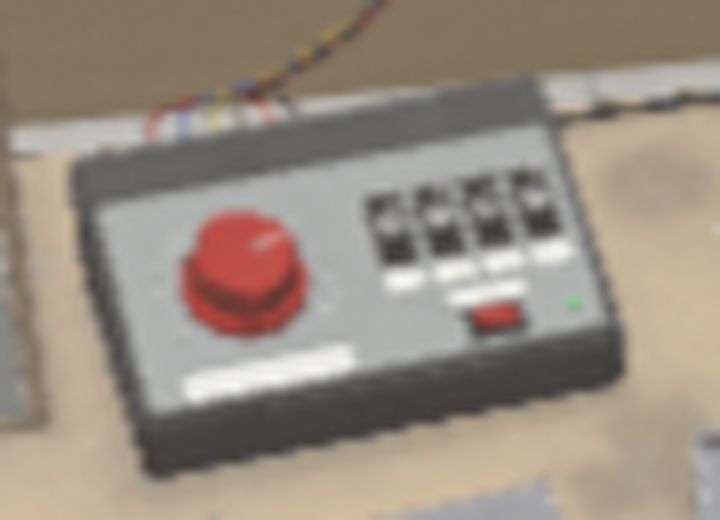

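Run:
```python
from h import *
import pickle
w=pickle.load(open("scene0.pkl","rb")); t=pickle.load(open("top0.pkl","rb"))
def tri(a,b):
    P=[]
    for c in(w,t):
        K,R,T=cam(c); P.append(K@np.c_[R,T])
    X=cv2.triangulatePoints(P[0],P[1],a.reshape(2,1),b.reshape(2,1)); X=(X[:3]/X[3]).ravel()
    print(X.round(3),w2px(w,X)-a,w2px(t,X)-b)
tri(cropuv([(270,240)],220,150,8)[0],cropuv([(205,252)],210,110,6)[0])
tri(cropuv([(575,303)],220,150,8)[0],cropuv([(476,311)],210,110,6)[0])
```

```text
[0.73  0.301 0.075] [0.15247285 0.02296165] [-0.17716648 -0.03860757]
[0.716 0.189 0.041] [-0.025928   -0.00284036] [0.0297664  0.00696416]
```

Emit:
send_rows --moves '[0,0,0,0.7,1.9,0,-1,0,0,-3,1.5,3.6,0,-1,0,0,-3,1.5,3.6,0,-1,0,0,-3,1.5,3.6,0,-1,0,0,-3,1.5,3.6,0,-1,0,0,-3,1.5,3.6,0,-1,0,0,-3,1.5,3.6,0,-1,0,0,-3,1.5,3.6,0,-1,0,0,-3,1.5,3.6,0,-1,0,0,-3,1.5,3.6,0,-1,0,0,0,0.3,1.3,0,-1,0,0,0,0,0.5,0,-1,0,0,0,0,0,0,-1,0,0,0,0,0,0,-1]'

```text
time_s: 15.9
position: [0.6064, 0.2648, 0.0952]
tcp_rot: [[-0.177, 0.984, -0.002], [0.984, 0.177, -0.001], [-0.001, -0.002, -1.0]]
force: [0.3, 0.4, 0.0]
opening: 0.209
```

Run:
```python
from h import *
st(); c=capture("wrist"); save(c,"pics/w11.png"); d=capture("scene"); save(d,"pics/s11.png",(130,110,330,260),4)
```

```text
15.9 [0.6064 0.2648 0.0952] [[-0.177, 0.984, -0.002], [0.984, 0.177, -0.001], [-0.001, -0.002, -1.0]] [0.32 0.37 0.02] 0.209
```

View pics/w11.png

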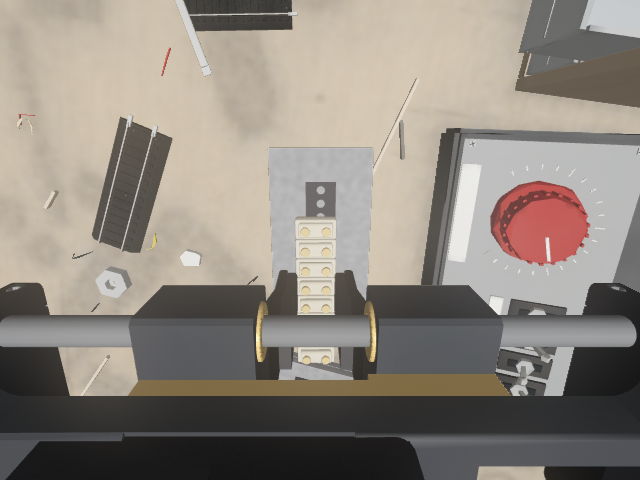

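View pics/s11.png

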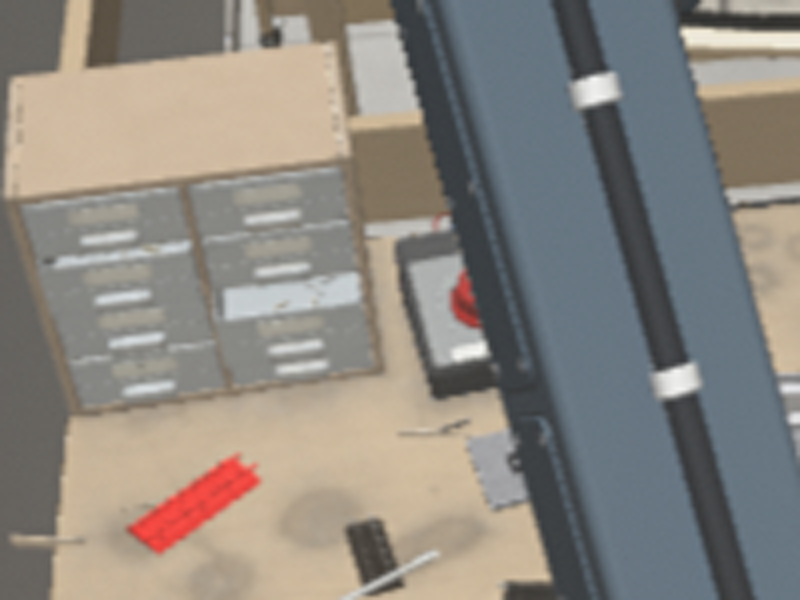

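Emit:
send_rows --moves '[0,0,0,0.2,0,-3.5,-1,0,0,0,0,0,-2.5,-1,0,0,0,0,0,-1.5,-1,0,0,0,0,0,-0.85,-1,0,0,0,0,0,0,-1,0,0,0,0,0,0,-1]'

```text
time_s: 16.6
position: [0.6102, 0.2661, 0.0128]
tcp_rot: [[-0.178, 0.984, 0.002], [0.984, 0.178, 0.0], [0.0, 0.002, -1.0]]
force: [-0.1, 0.3, -0.2]
opening: 0.216
```

Emit:
send_rows --moves '[0,0,0,0,0,0,-0.2,0,0,0,0,0,0,-0.2,0,0,0,0,0,0,-0.2,0,0,0,0,0,0,-0.2,0,0,0,0,0,2,-0.2,0,0,0,0,0,4,-0.1,0,0,0,0,0,4,0]'

```text
time_s: 17.3
position: [0.6086, 0.2661, 0.1121]
tcp_rot: [[-0.178, 0.984, -0.003], [0.984, 0.178, -0.001], [-0.0, -0.003, -1.0]]
force: [1.4, 0.2, 0.3]
opening: 0.468
```

Run:
```python
from h import *
import pickle
st(); c=capture("wrist"); save(c,"pics/w12.png");pickle.dump(c,open("wrist12.pkl","wb"))
```

```text
17.3 [0.6086 0.2661 0.1121] [[-0.178, 0.984, -0.003], [0.984, 0.178, -0.001], [-0.0, -0.003, -1.0]] [1.4  0.18 0.3 ] 0.468
```

View pics/w12.png

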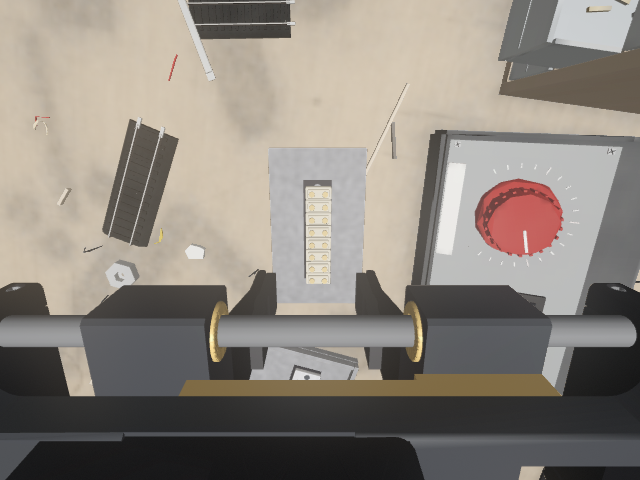

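Emit:
send_rows --moves '[0,0,-4.6,-2.9,0,1.8,0.3,0,0,-4.6,-2.9,0,1.8,0.3,0,0,-4.6,-2.9,0,1.8,0.3,0,0,-4.6,-2.9,0,1.8,0.3,0,0,-4.6,-2.9,0,1.8,0.3,0,0,0,0,0,0,0.5,0,0,0,0,0,0,0.5]'

```text
time_s: 18.05
position: [0.4647, 0.2666, 0.2028]
tcp_rot: [[0.219, 0.976, 0.002], [0.976, -0.219, 0.001], [0.001, 0.002, -1.0]]
force: [1.1, -0.0, 1.1]
opening: 0.722
```

Run:
```python
from h import *
import pickle
st(); c=capture("wrist"); save(c,"pics/w13.png");pickle.dump(c,open("wrist13.pkl","wb")); save(c,"pics/w13a.png",(260,140,380,260),5)
```

```text
18.05 [0.4647 0.2666 0.2028] [[0.219, 0.976, 0.002], [0.976, -0.219, 0.001], [0.001, 0.002, -1.0]] [ 1.11 -0.02  1.09] 0.722
```

View pics/w13.png

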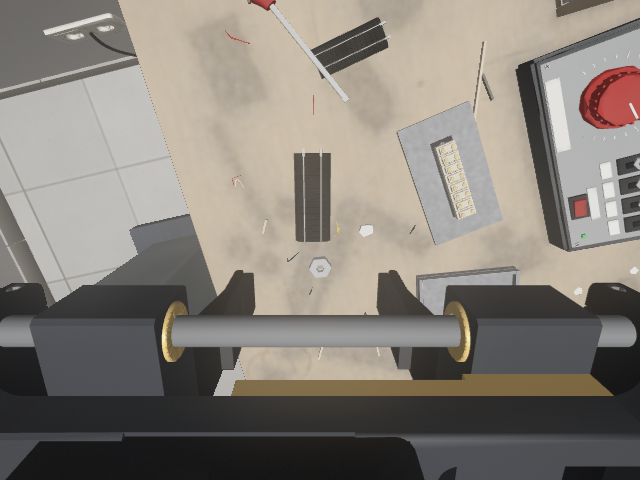

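View pics/w13a.png

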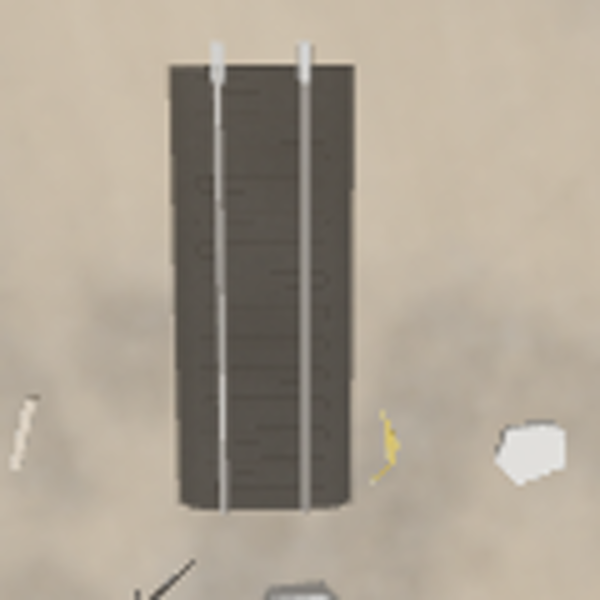

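Run:
```python
from h import *
import pickle
c=pickle.load(open("wrist13.pkl","rb"))
fit(c,cropuv([(181,509),(351,508),(355,65),(168,66)],260,140,5),rect(38,99),0.006,"track")
c=pickle.load(open("top0.pkl","rb"))
fit(c,cropuv([(420,334),(559,366),(573,313),(437,281)],130,180,4),[(-19,49.5),(-19,-49.5),(19,-49.5),(19,49.5)],0.006,"track top")
print(c and 1)
```

```text
track pos [0.4636 0.2779] yaw -12.3 resid mm 2.7
track top pos [0.4635 0.2753] yaw -12.6 resid mm 4.7
1
```

Emit:
send_rows --moves '[0,0,0,-0.1,1.1,-1.4,0.4,0,0,0,0,0,-4,0.4,0,0,0,0,0,-4,0.4,0,0,0,0,0,-4,0.4,0,0,0,0,0,-3.5,0.4,0,0,0,0,0,-2,0.4,0,0,0,0,0,-1,0.4,0,0,0,0,0,0,0.4,0,0,0,0,0,0,0.4]'

```text
time_s: 19.0
position: [0.4638, 0.2776, 0.0022]
tcp_rot: [[0.221, 0.975, -0.0], [0.975, -0.221, 0.0], [0.0, -0.0, -1.0]]
force: [0.2, 0.1, -0.5]
opening: 0.7
```

Run:
```python
from h import *
st(); c=capture("wrist"); save(c,"pics/w14.png")
```

```text
19.0 [0.4638 0.2776 0.0022] [[0.221, 0.975, -0.0], [0.975, -0.221, 0.0], [0.0, -0.0, -1.0]] [ 0.18  0.15 -0.53] 0.7
```

View pics/w14.png

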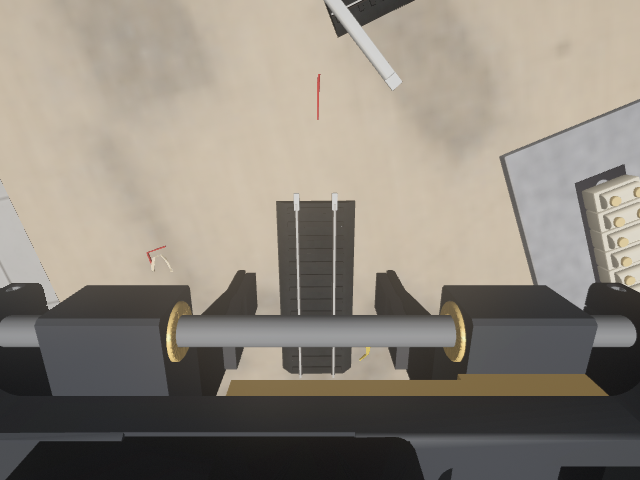

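Emit:
send_rows --moves '[0,0,0,0,0,0,-1,0,0,0,0,0,0,-1,0,0,0,0,0,0,-1,0,0,0,0,0,0,-1,0,0,0,0,0,0,-1,0,0,0,0,0,0,-1]'

```text
time_s: 19.65
position: [0.4635, 0.2773, 0.0031]
tcp_rot: [[0.221, 0.975, 0.0], [0.975, -0.221, 0.0], [0.0, 0.0, -1.0]]
force: [1.8, -0.7, -0.2]
opening: 0.433
```

Run:
```python
from h import *
s=st(); c=capture("wrist"); save(c,"pics/w15.png")
a=px2w(c,(316,201),.006);b=px2w(c,(317,373),.006); print(a,b,np.linalg.norm(a-b),(a+b)/2)
```

```text
19.65 [0.4635 0.2773 0.0031] [[0.221, 0.975, 0.0], [0.975, -0.221, 0.0], [0.0, 0.0, -1.0]] [ 1.79 -0.69 -0.18] 0.433
[0.47366967 0.32369411 0.006     ] [0.45332606 0.23146995 0.006     ] 0.09444129466076022 [0.46349786 0.27758203 0.006     ]
```

View pics/w15.png

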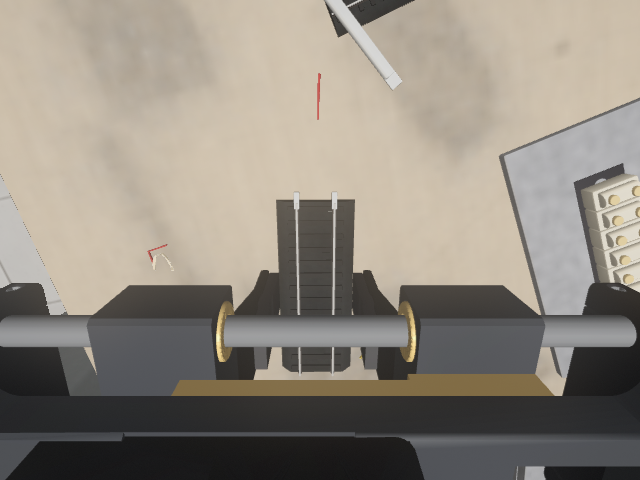

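Emit:
send_rows --moves '[0,0,0,0,0,2,-1,0,0,0,0,0,3.5,-1,0,0,0,0,0,3.5,-1,0,0,0,0.5,-1.9,0,-1,0,0,1.9,1.1,-4,0,-1,0,0,1.9,1.1,-4,0,-1,0,0,1.9,1.1,-4,0,-1,0,0,1.9,1.1,-4,0,-1,0,0,1.9,1.1,-4,0,-1,0,0,1.9,1.1,-4,0,-1,0,0,1.9,1.1,-4,0,-1,0,0,1.9,1.1,-4,0,-1,0,0,1.9,1.1,-4,0,-1,0,0,1.9,1.1,-4,0,-1,0,0,1.9,1.1,-4,0,-1,0,0,1.9,1.1,-4,0,-1,0,0,0,1.0,-2.6,0,-1,0,0,0,0.3,-1.3,0,-1,0,0,0,0,0,0,-1,0,0,0,0,0,0,-1]'

```text
time_s: 21.7
position: [0.6123, -0.2591, 0.0925]
tcp_rot: [[-0.175, 0.985, -0.002], [0.985, 0.175, 0.002], [0.002, -0.002, -1.0]]
force: [-0.5, 0.8, 0.3]
opening: 0.435
```

Run:
```python
from h import *
st(); c=capture("wrist"); save(c,"pics/w16.png")
```

```text
21.7 [ 0.6123 -0.2591  0.0925] [[-0.175, 0.985, -0.002], [0.985, 0.175, 0.002], [0.002, -0.002, -1.0]] [-0.53  0.77  0.34] 0.435
```

View pics/w16.png

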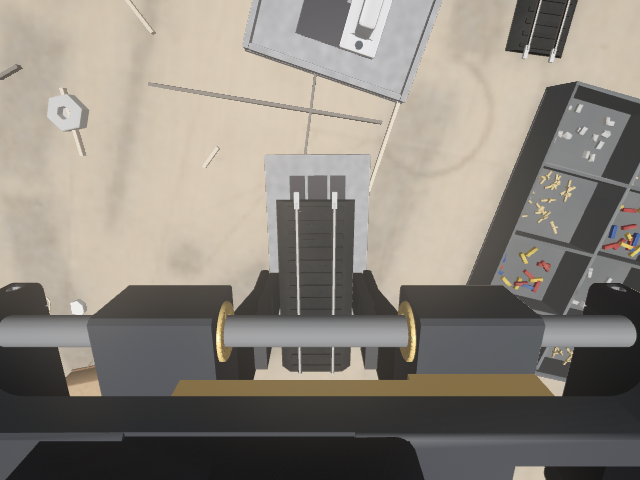

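Emit:
send_rows --moves '[0,0,0,0,0,-3.5,-1,0,0,0,0,0,-2.5,-1,0,0,0,0,0,-1.5,-1,0,0,0,0,0,-0.85,-1,0,0,0,0,0,0,-1,0,0,0,0,0,0,-1]'

```text
time_s: 22.35
position: [0.6141, -0.2605, 0.0102]
tcp_rot: [[-0.175, 0.985, 0.001], [0.985, 0.175, -0.001], [-0.001, 0.001, -1.0]]
force: [0.3, -0.9, -0.0]
opening: 0.429
```

Emit:
send_rows --moves '[0,0,0,0,0,0,0.2,0,0,0,0,0,0,0.2,0,0,0,0,0,0,0.2,0,0,0,0,0,0,0.2,0,0,0,0,0,2,0.2,0,0,0,0,0,4,0.2,0,0,0,0,0,4,0.2]'

```text
time_s: 23.05
position: [0.6127, -0.2604, 0.1096]
tcp_rot: [[-0.174, 0.985, -0.002], [0.985, 0.174, 0.001], [0.002, -0.002, -1.0]]
force: [0.5, -0.7, -0.6]
opening: 0.597
```

Run:
```python
from h import *
import pickle
st(); c=capture("wrist"); save(c,"pics/w17.png");pickle.dump(c,open("wrist17.pkl","wb"))
```

```text
23.05 [ 0.6127 -0.2604  0.1096] [[-0.174, 0.985, -0.002], [0.985, 0.174, 0.001], [0.002, -0.002, -1.0]] [ 0.49 -0.71 -0.63] 0.597
```

View pics/w17.png

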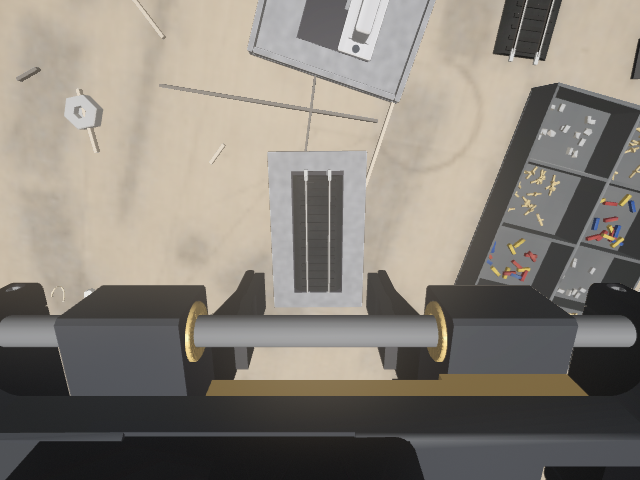

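Emit:
send_rows --moves '[0,0,0,-1,-1,3,0.2,0,0,0,-3,-3,3,0.2,0,0,0,-3,-3,3,0.2,0,0,0,-3,-3,3,0.2,0,0,0,-3,-3,2,0.2,0,0,0,-3,-3,0,0.2,0,0,0,-1,-2,0,0.2,0,0,0,0,0,0,0.2,0,0,0,0,0,0,0.2]'

```text
time_s: 24.0
position: [0.4465, -0.4372, 0.2459]
tcp_rot: [[-0.173, 0.985, 0.0], [0.985, 0.173, 0.001], [0.001, 0.0, -1.0]]
force: [-0.1, 0.2, 1.3]
opening: 0.596
```

Run:
```python
from h import *
import pickle
st(); c=capture("top"); save(c,"pics/t18.png",(220,170,500,290),2.8);pickle.dump(c,open("top18.pkl","wb"))
save(c,"pics/t18a.png",(225,180,365,240),5.5);save(c,"pics/t18b.png",(365,180,505,240),5.5)
d=capture("scene"); save(d,"pics/s18.png")
```

```text
24.0 [ 0.4465 -0.4372  0.2459] [[-0.173, 0.985, 0.0], [0.985, 0.173, 0.001], [0.001, 0.0, -1.0]] [-0.05  0.21  1.25] 0.596
```

View pics/t18a.png

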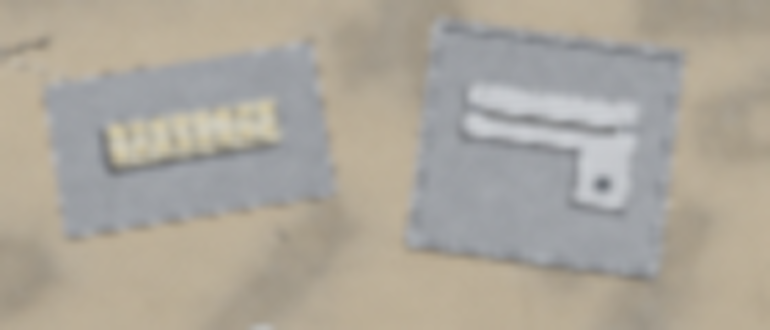

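View pics/t18b.png

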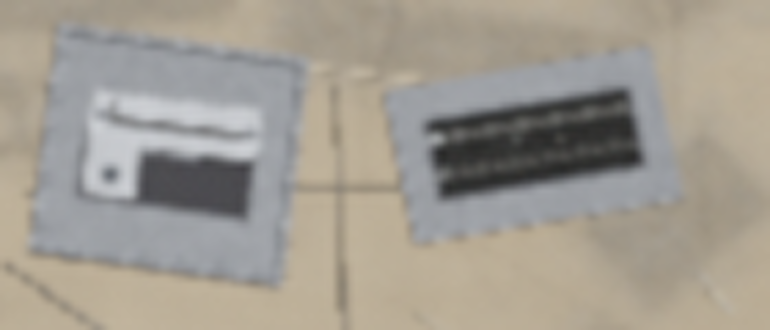

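View pics/s18.png

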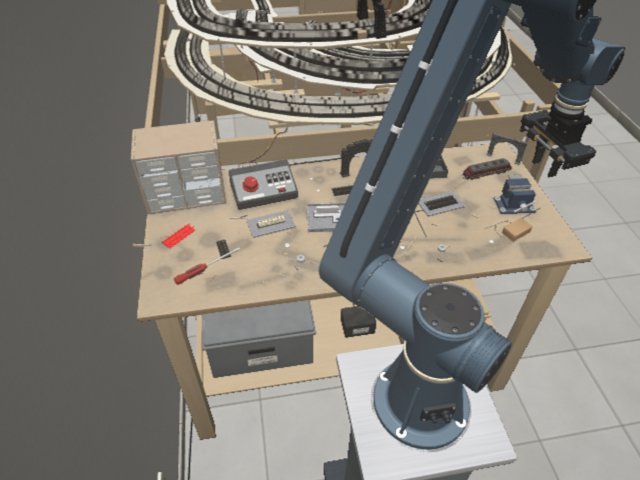

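Run:
```python
from h import *
import pickle
c=pickle.load(open("wrist12.pkl","rb"))
fit(c,[(306,284),(330,284),(331,186),(305,187)],rect(20,80),0.019,"strip wrist")
fit(c,[(277,302),(363,301),(366,148),(269,149)],rect(75,130),0.006,"pad wrist")
c=pickle.load(open("top18.pkl","rb"))
fit(c,cropuv([(112,168),(279,143),(272,100),(106,124)],225,180,5.5),[(-10,40),(-10,-40),(10,-40),(10,40)],0.019,"strip top")
fit(c,cropuv([(68,238),(335,196),(315,43),(46,86)],225,180,5.5),[(-37.5,65),(-37.5,-65),(37.5,-65),(37.5,65)],0.006,"pad top")
fit(c,cropuv([(440,199),(642,164),(629,87),(426,123)],365,180,5.5),[(-19,49.5),(-19,-49.5),(19,-49.5),(19,49.5)],0.012,"track top")
fit(c,cropuv([(416,243),(685,201),(650,48),(384,90)],365,180,5.5),[(-37.5,65),(-37.5,-65),(37.5,-65),(37.5,65)],0.006,"padT top")
hand_in()
```

```text
strip wrist pos [0.6098 0.2667] yaw 10.4 resid mm 1.1
pad wrist pos [0.6101 0.2689] yaw 11.2 resid mm 1.9
strip top pos [0.6088 0.2638] yaw 9.4 resid mm 0.9
pad top pos [0.6082 0.2657] yaw 9.9 resid mm 1.8
track top pos [ 0.6133 -0.2603] yaw 10.6 resid mm 1.5
padT top pos [ 0.6136 -0.2617] yaw 10.1 resid mm 0.7
the job is handed in; nothing more can be done
```

All four parts are placed, released, and the job is handed in at about 24 s of the 96 s allowed. The hand-in reports no verdict.

**Brackets**
- The right-hand bracket lies flat in the right-hand tray, on its silhouette.
- The left-hand bracket lies flat and rib up in the left-hand tray. I placed it half a turn from its silhouette, which the task allows, because the last joint could not reach the matching turn.
- I checked both by eye in the wrist and overhead pictures only, not by a numeric fit. They look inside the rim and level.

**Track and strip**

| Part | Centre offset from its mat | Angle off | Limits |
|---|---|---|---|
| Track piece | about 1.5 mm | 0.5° | 12 mm, about 11.5° |
| Terminal strip | about 2 mm | under 1° | 12 mm, about 11.5° |

- For the strip, the wrist and overhead cameras differed by about 3 mm on absolute position, but agreed on its offset from the mat.
- The track offset comes from the overhead camera alone.

The arm ended clear of everything with the gripper open. I saw no unusual forces in any reading.

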